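# Seat a centrifuge rotor's lid and start its screw

## Task

The centrifuge rotor on the bench has been loaded and its lid laid on: press the lid down firmly until it is fully home, flush with the rotor's rim. Then start the lid's screw without crossing the thread: turn its wing knob backward (anticlockwise seen from above) until the screw drops into the start of the thread, then screw it forward (clockwise) one full turn from there. Finish still gripping the knob, with the screw one turn in and not tightened, and keep everything else on the bench where it stands.

Things in the scene. Friction and masses are not known exactly. Their poses are not given: they have to be found in the camera images.
- rotor: Fixed-angle centrifuge rotor, dark metal, round, 190 mm across, keyed on a low black rubber stand; it cannot turn, tip or slide. Origin on its vertical axis, on the bench. Top of its rim 84 mm above the bench; the rim is 9 mm wide, the lid lies inside it.
- rotor_lid: Round aluminium lid in the rotor's mouth, 170 mm across. Origin on the rotor's axis at the lid's underside; flat top 10 mm above it, raised centre (56 mm across) 16 mm above it. Starts 3 to 5 mm proud of the rim; home when the flat top is flush with the rim, 84 mm above the bench. Best pressed on the flat ring about 60 mm from the axis, where the gripper clears the knob.
- lid_seat (a joint): How far the lid has been pushed down, in m: 0 = 5 mm proud, 0.005 = fully home, where it stops hard. It slides straight down on a stiff O-ring under about 8 N and stays where it is left.
- knob: Black wing knob on the lid's captive screw, on the rotor's axis. Steel shank 22 mm across; above it a round collar 35 mm across, 8 mm high; above that the upright wing: 44 mm long, 12 mm thick, 34 mm high. Origin on the axis at the collar's underside, 106 mm above the bench less screw_depth. x along the wing, y across it, z up. It can only turn and slide on its upright axis; weight 0.2 kg.
- knob_grip (a point): Point on the axis inside the wing, 11 mm below its top, 23 mm above the collar's top, with the knob's axes; a good point between the fingers. Turning with the fingers loosely around the wing leaves the screw free to climb and to drop by its own weight; clamped fast, it drops only when the grip is eased or the hand pushes it down (a few N).
- screw_depth (a joint): How far the screw has gone down, in m. Right-hand thread, pitch 5 mm (0.8 mm a rad), play 0.4 mm. At the start it rests on the thread's first winding, 0.4 to 1.6 mm deep. Turned backward it climbs to 0, then drops to 0.005: the thread drop. Screwed forward from there it is drawn down 5 mm a turn, and the hand must follow it down. The collar would meet the lid at 0.016 (tight).
- screw_turn (a joint): Angle of the screw in rad, growing forward (clockwise seen from above); 0 where the ends of the two threads pass each other, and the screw drops at about -0.1. 0.4 to 1.7 at the start. Turns against about 0.03 N m and stays where it is left.
- tube_rack: White rack with stoppered test tubes, 200 x 75 mm and 128 mm high, origin under its middle. Leave alone.
- amber_bottle: Amber glass bottle, 66 mm across, 150 mm high, origin under its middle. Leave alone.
- beaker: Glass beaker, 72 mm across, 85 mm high, origin under its middle. Leave alone.
- sample_jar: White screw-cap jar, 60 mm across, 75 mm high, origin under its middle. Leave alone.
Not all that is in view belongs to the job. There is more than one size of the rotor; the job needs the smallest.

How it is judged:
By the outcome, as a careful person would: the job done as asked, in the order asked, and still so for the second after the job is handed in, while the arm keeps its last pose, push and grip.
It also fails if it takes over 72 s, if anything falls off the work surface, if the arm or the gripper's body presses on something with over 40 N, if the wrist force passes 120 N, or if a joint passes its speed limit or range.

## Robot

A 6-joint arm with a two-finger parallel gripper is mounted at the origin on the work surface. World frame = base frame: x ahead of the robot, y to its left, z up, the work surface at z = 0. Lengths are in mm, angles in rad, forces in N, time in s.
With the tool pointing down it reaches from about 275 to 1000 mm from the base axis. Payload 8.4 kg.
Tool frame: the origin (TCP) lies at the very end of the fingers, on their centre line; the grasp point (between the pads) lies 19 mm behind it (r.tcp_to_grasp is the distance from the TCP to the grasp point, in mm); z points along the fingers, y is the line along which they close (so a half turn about z gives the same grasp; the last joint's range is limited). The gripper opens to 85 mm and grips with 20 to 120 N. Pads are 22 mm wide; open, the fingers measure 114 mm over their backs; the gripper's body (76 mm by 85 mm) begins 54 mm behind the grasp point. The pads swing forward as they close: fully open they stand 13 mm farther back than shut.
Start: joints at [-1.237, 0.353, 1.633, -0, 1.155, -0.002], TCP at [205.951, -590.095, 231.281] pointing down, gripper open.
Joint ranges: [-2.63, 2.63], [-0.92, 2.1], [0.06, 2.66], [-1.3, 4.44], [0, 2.69], [-3.02, 3.02]. Speed limits (rad/s): [2.22, 2.22, 2.79, 3.14, 3.14, 3.14].

## Interface

Orientations are given as [roll, pitch, yaw] about the fixed x, y, z axes, in that order (R = Rz(yaw) Ry(pitch) Rx(roll)).
In Python, from rig import r gives the robot as it stands. The module is installed in compiled form; this text tells all that it offers.
- The arm moves only by the tool play_rows, never from a script. Its argument "rows" is a list of rows, each an object with "dp": the shift along the tool's x, y, z in units of 40 mm (1.0 is 40 mm), a list of three; "turn": the turn, a rotation vector about the tool's x, y, z in units of 6 degrees (1.0 is 6 degrees), a list of three; "fingers": the closure, from 0 (fully open) to 1 (shut). In form: [{"dp": [tx, ty, tz], "turn": [wx, wy, wz], "fingers": fingers}, ...]. A call has 1 to 5 rows; each row shifts and turns the commanded pose from where the row before left it, along the tool's axes as they then stand; what a row does not reach is not made up. A row lasts 1/12 s, in which the tool goes at most 41.7 mm and 7.16 degrees, less where a joint would pass 70% of its speed; a pose out of reach is approached as far as the arm can. A call is refused whole if a number of a shift passes 1 or a number of a turn 1, either way. A call with a gripper value outside its range is refused whole. The fingers move at their own pace and stop on an object; "force" is the grip in N (left out, the last holds). Time passes only in rows, so rows that do not move let the fingers close. It gives the time, the measured TCP pose, the force, the opening and the grip force at its end, in the units of the state.
- r.sense(): the state, without advancing time (a new reading comes with each control period).
- r.grab_frame(name): name is "scene" or "top" or "wrist"; returns a dict with "pixels" (420x560x3 uint8, red, green, blue), "fx", "fy", "cx", "cy" (pixels), "pose" (4x4, takes a point from camera to world coordinates). Camera axes: x right, y down, z forward; pixel columns grow to the right and rows downward; lengths in mm; the calibration is good to about 2 mm. The wrist camera is an equidistant fisheye: a pixel r from the principal point sees the ray r / f radians off the axis. A picture is of the moment at which its call begins. There is no depth.
- r.sign_off(): hands the job in; it is judged then, once.
The state is a dict: "clock": time; "qpos": joint angles; "qvel": joint speeds; "joint_efforts": joint torques, N m; "eef_pos": TCP position; "tcp_rot": TCP orientation; "contact_force": force on the tool from outside, world axes, zero at the start; "wrist_torque": the same for the moment, N m; "opening": opening from 0.0 (shut) to 1.0 (fully open); "grasp_force": force on a finger pad.
Only numpy, scipy, OpenCV 4.12 (cv2) and the standard library are available. Lean on these libraries where they do the work, as an engineer would, in place of code of your own. Each camera call takes 0.05 s, during which the arm holds its last target. There are 200 camera calls.

## Working session

There is one attempt and no reset: what is moved stays moved. The work goes in short steps, Python scripts to look and compute and a tool call to move; the robot and the scene stay as the last step left them, time stands still between calls to the robot, and variables do not carry over. Pictures are saved under pics/ and viewed, at most 11 in all, crops included, and the job is handed in when it is done.

Besides the shell and the picture viewer there is one more tool, called after "Emit:" as a command line: name --argument value ..., lists and objects as JSON in quotes. play_rows: Moves the arm, as the interface text tells. Its arguments: {"type":"object","properties":{"rows":{"type":"array"},"force":{"type":"number"}},"required":["rows"]}

```bash
mkdir -p pics; python3 - <<'E'
from rig import r
import cv2,numpy as np
for n in("scene","top"):
    f=r.grab_frame(n); cv2.imwrite(f"pics/{n}0.png",f["pixels"][:,:,::-1]); print(n,f["fx"],f["cx"],f["cy"],np.round(f["pose"],3).tolist())
print(r.sense(),r.tcp_to_grasp)
E
```

```text
scene 449.99648127181786 273.81528088979024 204.73072873431119 [[0.483, 0.746, -0.458, 995.433], [0.876, -0.412, 0.252, -279.348], [-0.0, -0.523, -0.852, 1030.108], [0.0, 0.0, 0.0, 1.0]]
top 398.06553087954666 287.4807348533916 203.00850416398046 [[0.016, -0.994, 0.112, 353.638], [-0.999, -0.019, -0.029, -1.508], [0.031, -0.111, -0.993, 1136.076], [0.0, 0.0, 0.0, 1.0]]
{'clock': 0.1, 'qpos': array([-1.23739118e+00,  3.53581290e-01,  1.63412008e+00,  1.07083178e-06,
        1.15522976e+00, -2.38387100e-03]), 'qvel': array([-1.31153703e-03, -1.18407714e-03, -1.21089561e-03, -7.06858272e-04,
       -1.51110548e-04, -9.61986316e-05]), 'joint_efforts': array([-1.94748129e-03, -6.06356549e+01, -3.42819250e+01, -1.51058675e-04,
        3.78656667e-03, -7.81193052e-06]), 'eef_pos': array([ 205.80117938, -589.64302065,  230.60946235]), 'tcp_rot': array([-3.14025418e+00, -4.16986198e-06,  3.35788582e-01]), 'contact_force': array([-0.562573  , -0.22436956, -0.38569894]), 'wrist_torque': array([-0.02330474,  0.05699232, -0.04019502]), 'grasp_force': 0.0, 'opening': 1.001519523550754} 18.700000000000003
```

View pics/scene0.png

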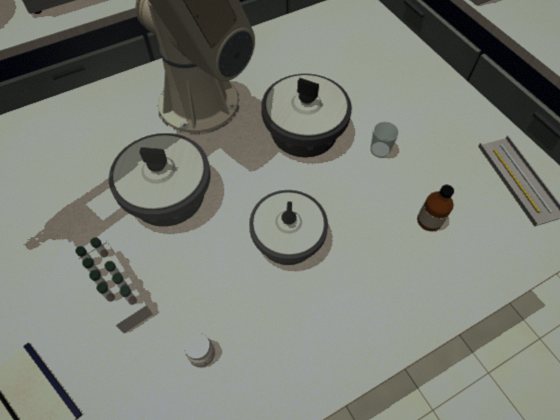

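View pics/top0.png

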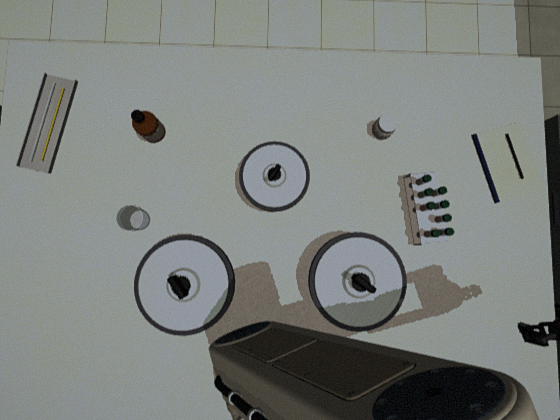

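The smallest rotor is at top-view pixel (274,176) and scene pixel (289,225). Its wing points roughly along the top image's vertical, slightly tilted. The other two rotors, at (184,284) and (359,281), are bigger.

```bash
cat > h.py <<'E'
from rig import r
import cv2,numpy as np
def ray(f,u,v,z,fish=False):
    P=f["pose"];x=np.array([(u-f["cx"])/f["fx"],(v-f["cy"])/f["fy"]])
    if fish:
        t=np.hypot(*x);x=x/t if t else x;d=np.r_[x*np.sin(t),np.cos(t)]
    else:d=np.r_[x,1]
    d=P[:3,:3]@d;return P[:3,3]+d*(z-P[2,3])/d[2]
def cont(f,thr,roi,inv=True):
    g=cv2.cvtColor(f["pixels"],cv2.COLOR_RGB2GRAY);m=(g<thr).astype(np.uint8)*255
    k=np.zeros_like(m);x0,y0,x1,y1=roi;k[y0:y1,x0:x1]=m[y0:y1,x0:x1];return k
E
python3 - <<'E'
from h import *
f=r.grab_frame("top")
m=cont(f,85,(232,135,318,218))
cs,_=cv2.findContours(m,cv2.RETR_CCOMP,cv2.CHAIN_APPROX_NONE)
for c in cs:
    if len(c)<25: continue
    p=np.array([ray(f,*q[0],84)[:2] for q in c],np.float32)
    print(len(c),[np.round(v,1) for v in cv2.fitEllipse(p)], 'k',[np.round(v,1) for v in cv2.minAreaRect(np.array([ray(f,*q[0],146)[:2] for q in c],np.float32))])
E
python3 - <<'E'
from h import *
f=r.grab_frame("top")
cv2.imwrite("pics/c.png",cv2.resize(f["pixels"][135:218,232:318,::-1],None,fx=6,fy=6,interpolation=cv2.INTER_CUBIC))
E
```

```text
44 [array([552.4,   4.6]), array([31.6, 45.8]), np.float64(65.4)] k [array([543.,   5.]), array([41. , 30.3]), np.float64(1.2)]
201 [array([544.2,   5.5]), array([187.1, 188.3]), np.float64(58.8)] k [array([532.2,   4.5]), array([176.3, 176.5]), np.float64(1.4)]
182 [array([546.3,   5. ]), array([172.3, 173.4]), np.float64(85.9)] k [array([536. ,   4.7]), array([163.7, 161.5]), np.float64(1.1)]
```

View pics/c.png

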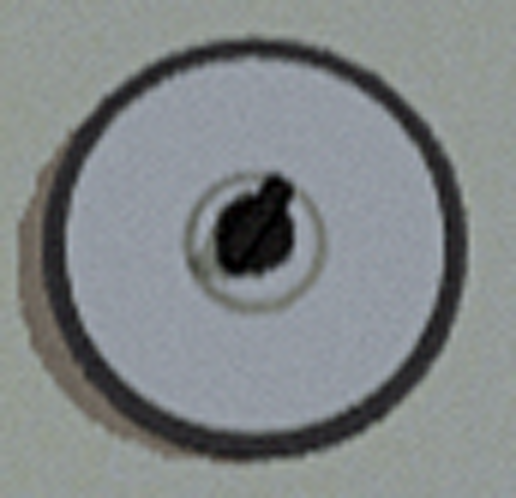

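The crop shows a dark rim whose centre maps to about (545, 5) mm. The wing runs from crop (228,270) to (280,185), a world yaw of about -31°. I'll fly over the pressing spot at (545,-55) and turn to a yaw of about 149° there.

Emit:
play_rows --rows '[{"dp":[0.776,-0.615,0],"turn":[0,0,0],"fingers":1},{"dp":[0.776,-0.615,0],"turn":[0,0,0],"fingers":1},{"dp":[0.776,-0.615,0],"turn":[0,0,0],"fingers":1},{"dp":[0.776,-0.615,0],"turn":[0,0,0],"fingers":1},{"dp":[0.776,-0.615,0],"turn":[0,0,0],"fingers":1}]'

```text
clock: 0.62
eef_pos: [312.4, -421.2, 231.2]
tcp_rot: [-3.141, -0.0, 0.335]
contact_force: [1.4, -0.6, -0.4]
opening: 0.302
grasp_force: 0.0
```

Emit:
play_rows --rows '[{"dp":[0.776,-0.615,0],"turn":[0,0,0],"fingers":1},{"dp":[0.776,-0.615,0],"turn":[0,0,0],"fingers":1},{"dp":[0.776,-0.615,0],"turn":[0,0,0],"fingers":1},{"dp":[0.776,-0.615,0],"turn":[0,0,0],"fingers":1},{"dp":[0.776,-0.615,0],"turn":[0,0,0],"fingers":1}]'

```text
clock: 1.03
eef_pos: [418.5, -253.8, 231.4]
tcp_rot: [3.141, -0.0, 0.336]
contact_force: [0.5, -0.4, 0.1]
opening: 0.001
grasp_force: 0.0
```

Emit:
play_rows --rows '[{"dp":[0.776,-0.615,0],"turn":[0,0,0],"fingers":1},{"dp":[0.776,-0.615,0],"turn":[0,0,0],"fingers":1},{"dp":[0.776,-0.615,0],"turn":[0,0,0],"fingers":1},{"dp":[0.776,-0.615,0],"turn":[0,0,0],"fingers":1},{"dp":[0.776,-0.615,0],"turn":[0,0,0],"fingers":1}]'

```text
clock: 1.45
eef_pos: [524.6, -86.3, 231.4]
tcp_rot: [3.141, -0.0, 0.336]
contact_force: [1.1, -0.4, 0.2]
opening: -0.001
grasp_force: 0.0
```

Emit:
play_rows --rows '[{"dp":[0.776,-0.615,0],"turn":[0,0,-1],"fingers":1},{"dp":[0,0,0],"turn":[0,0,-1],"fingers":1},{"dp":[0,0,0],"turn":[0,0,-1],"fingers":1},{"dp":[0,0,0],"turn":[0,0,-1],"fingers":1},{"dp":[0,0,0],"turn":[0,0,-1],"fingers":1}]'

```text
clock: 1.87
eef_pos: [545.1, -54.3, 231.0]
tcp_rot: [-3.141, 0.0, 0.866]
contact_force: [-0.4, -0.1, -0.4]
opening: 0.001
grasp_force: 0.0
```

Emit:
play_rows --rows '[{"dp":[0,0,0],"turn":[0,0,-1],"fingers":1},{"dp":[0,0,0],"turn":[0,0,-1],"fingers":1},{"dp":[0,0,0],"turn":[0,0,-1],"fingers":1},{"dp":[0,0,0],"turn":[0,0,-1],"fingers":1},{"dp":[0,0,0],"turn":[0,0,-1],"fingers":1}]'

```text
clock: 2.28
eef_pos: [545.0, -54.8, 231.1]
tcp_rot: [-3.141, 0.0, 1.388]
contact_force: [-0.7, 0.1, 0.6]
opening: -0.0
grasp_force: 0.0
```

Emit:
play_rows --rows '[{"dp":[0,0,0],"turn":[0,0,-1],"fingers":1},{"dp":[0,0,0],"turn":[0,0,-1],"fingers":1},{"dp":[0,0,0],"turn":[0,0,-1],"fingers":1},{"dp":[0,0,0],"turn":[0,0,-1],"fingers":1},{"dp":[0,0,0],"turn":[0,0,-1],"fingers":1}]'

```text
clock: 2.7
eef_pos: [545.0, -54.8, 231.2]
tcp_rot: [-3.141, -0.0, 1.912]
contact_force: [0.1, -0.1, -0.1]
opening: -0.0
grasp_force: 0.0
```

Emit:
play_rows --rows '[{"dp":[0,0,0],"turn":[0,0,-1],"fingers":1},{"dp":[0,0,0],"turn":[0,0,-1],"fingers":1},{"dp":[0,0,0],"turn":[0,0,-1],"fingers":1},{"dp":[0,0,0],"turn":[0,0,-1],"fingers":1},{"dp":[0,0,0],"turn":[0,0,-1],"fingers":1}]'

```text
clock: 3.12
eef_pos: [545.0, -54.8, 231.1]
tcp_rot: [-3.141, -0.0, 2.435]
contact_force: [-0.6, -0.3, -0.0]
opening: -0.003
grasp_force: 0.0
```

Emit:
play_rows --rows '[{"dp":[0,0,0],"turn":[0,0,-1],"fingers":1},{"dp":[0,0,0],"turn":[0,0,-1],"fingers":1},{"dp":[0,0,0],"turn":[0,0,0],"fingers":1}]'

```text
clock: 3.37
eef_pos: [545.0, -54.8, 231.2]
tcp_rot: [-3.142, -0.0, 2.644]
contact_force: [-0.2, -0.4, -0.3]
opening: -0.001
grasp_force: 0.0
```

```bash
python3 - <<'E'
from h import *
f=r.grab_frame("wrist"); cv2.imwrite("pics/w1.png",f["pixels"][:,:,::-1]); print(f["fx"],f["cx"],f["cy"],np.round(f["pose"],3).tolist())
s=r.sense();print(s["clock"],s["qpos"],s["eef_pos"],s["tcp_rot"],s["opening"],s["contact_force"])
E
```

```text
325.19226210127806 280.1102554678512 218.50226289528894 [[0.478, 0.836, 0.268, 476.816], [0.878, -0.455, -0.146, -18.078], [0.0, 0.305, -0.952, 373.717], [0.0, 0.0, 0.0, 1.0]]
3.4167 [-1.02975858e-01  2.33662828e-01  1.79937347e+00 -4.73554461e-06
  1.10880726e+00 -1.17011303e+00] [545.04321755 -54.81899839 231.16590566] [-3.14149089e+00 -2.29377540e-04  2.63793560e+00] -0.0005311115128246402 [ 0.42132303 -0.31854084 -0.33002011]
```

View pics/w1.png

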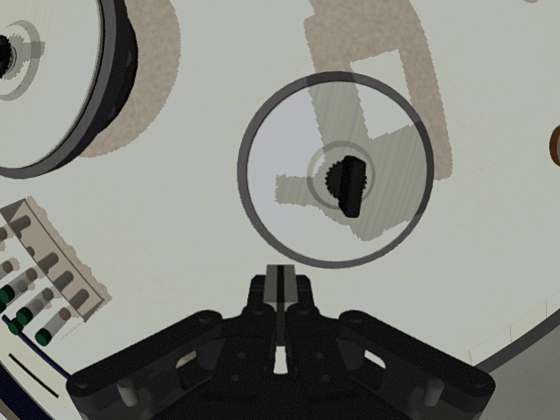

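The wrist picture shows the rotor rim ellipse centred near (336,170). The black wing spans about (343-366, 155-217), and the serrated collar lies on its left.

```bash
cat >> h.py <<'E'
def rimwing(f,rr,kr,zt=146.5,thr=110):
    m=cont(f,thr,rr);cs,_=cv2.findContours(m,cv2.RETR_CCOMP,cv2.CHAIN_APPROX_NONE)
    for c in sorted(cs,key=len)[-3:]:
        p=np.array([ray(f,*q[0],84,True)[:2] for q in c],np.float32)
        if len(c)>50: print(len(c),cv2.fitEllipse(p))
E
python3 - <<'E'
from h import *
f=r.grab_frame("wrist")
g=cv2.cvtColor(f["pixels"],cv2.COLOR_RGB2GRAY)
rimwing(f,(228,62,442,274),None)
m=cont(f,40,(310,140,385,230))
for v in range(152,222,5):
    u=np.where(m[v])[0]
    if len(u): print(v,u[0],u[-1],ray(f,u[-1],v,146.5,True)[:2].round(1),ray(f,u[0],v,146.5,True)[:2].round(1))
cv2.imwrite("pics/w1c.png",cv2.convertScaleAbs(cv2.resize(f["pixels"][140:230,310:385,::-1],None,fx=6,fy=6,interpolation=cv2.INTER_CUBIC),alpha=2.5))
E
```

```text
276 ((557.577880859375, 3.1457347869873047), (51.71942138671875, 55.620582580566406), 109.42235565185547)
511 ((548.7445678710938, 5.958012580871582), (171.90878295898438, 172.3634490966797), 86.23297882080078)
558 ((547.5833129882812, 5.962108612060547), (187.52133178710938, 187.73309326171875), 147.4507598876953)
157 344 355 [526.4  16.1] [522.7   8.9]
162 337 364 [532.7  20.4] [523.5   2.8]
167 332 364 [536.   18.8] [525.  -2.]
172 327 364 [539.3  17.2] [526.6  -6.8]
177 326 365 [542.9  16.3] [529.5  -9.1]
182 326 365 [546.3  14.7] [532.7 -10.8]
187 327 364 [549.3  12.4] [536.3 -11.8]
192 330 361 [551.6   8.8] [540.7 -11.6]
197 337 360 [554.7   6.5] [546.5  -8.7]
202 339 359 [557.8   4.2] [550.6  -9. ]
207 340 359 [561.3   2.6] [554.3 -10. ]
212 344 358 [5.644e+02 3.000e-01] [559.2  -9.1]
```

View pics/w1c.png

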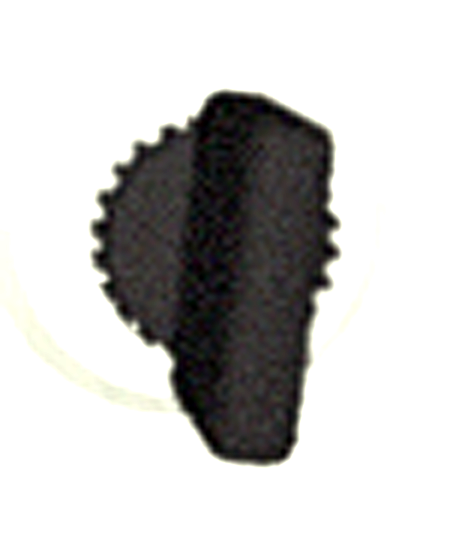

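The wing yaw is about 148° (equivalently -32°) and the axis is near (547.5,6). Next I descend and press.

Emit:
play_rows --rows '[{"dp":[0,0,0.7],"turn":[0,0,0],"fingers":1},{"dp":[0,0,0.7],"turn":[0,0,0],"fingers":1},{"dp":[0,0,0.7],"turn":[0,0,0],"fingers":1},{"dp":[0,0,0.7],"turn":[0,0,0],"fingers":1},{"dp":[0,0,0.6],"turn":[0,0,0],"fingers":1}]'

```text
clock: 3.88
eef_pos: [544.7, -54.8, 93.7]
tcp_rot: [-3.141, -0.001, 2.636]
contact_force: [0.4, 0.3, -0.5]
opening: 0.0
grasp_force: 0.0
```

Emit:
play_rows --rows '[{"dp":[0,0,0.05],"turn":[0,0,0],"fingers":1},{"dp":[0,0,0.05],"turn":[0,0,0],"fingers":1},{"dp":[0,0,0.05],"turn":[0,0,0],"fingers":1}]'

```text
clock: 4.13
eef_pos: [545.9, -54.9, 90.2]
tcp_rot: [3.141, 0.001, 2.638]
contact_force: [-0.0, 0.4, 0.4]
opening: -0.001
grasp_force: 0.0
```

Emit:
play_rows --rows '[{"dp":[0,0,0.05],"turn":[0,0,0],"fingers":1},{"dp":[0,0,0.03],"turn":[0,0,0],"fingers":1}]'

```text
clock: 4.3
eef_pos: [546.1, -54.9, 87.3]
tcp_rot: [3.141, 0.002, 2.639]
contact_force: [-0.2, -0.1, 7.0]
opening: 0.003
grasp_force: 4.4
```

Emit:
play_rows --rows '[{"dp":[0,0,0.02],"turn":[0,0,0],"fingers":1},{"dp":[0,0,0.01],"turn":[0,0,0],"fingers":1}]'

```text
clock: 4.47
eef_pos: [546.2, -54.9, 86.4]
tcp_rot: [3.141, 0.002, 2.639]
contact_force: [-0.5, 0.6, 8.0]
opening: -0.002
grasp_force: 3.9
```

Emit:
play_rows --rows '[{"dp":[0,0,0.02],"turn":[0,0,0],"fingers":1},{"dp":[0,0,0.02],"turn":[0,0,0],"fingers":1},{"dp":[0,0,0.02],"turn":[0,0,0],"fingers":1}]'

```text
clock: 4.72
eef_pos: [546.2, -54.9, 84.2]
tcp_rot: [3.141, 0.002, 2.639]
contact_force: [-1.1, 0.8, 8.2]
opening: 0.002
grasp_force: 4.1
```

Emit:
play_rows --rows '[{"dp":[0,0,0.015],"turn":[0,0,0],"fingers":1},{"dp":[0,0,0.015],"turn":[0,0,0],"fingers":1}]'

```text
clock: 4.88
eef_pos: [546.3, -54.9, 83.9]
tcp_rot: [3.141, 0.002, 2.639]
contact_force: [-8.5, 0.9, 27.1]
opening: 0.002
grasp_force: 13.7
```

The lid has stopped hard at 84 mm with 27 N on it, so it is home. Next: lift, move over the knob, and open part way.

Emit:
play_rows --rows '[{"dp":[0,0,0],"turn":[0,0,0],"fingers":1},{"dp":[0,0,-0.5],"turn":[0,0,0],"fingers":1},{"dp":[0,0,-0.9],"turn":[0,0,0],"fingers":1},{"dp":[0,0,-0.9],"turn":[0,0,0],"fingers":0.5},{"dp":[0,0,-0.5],"turn":[0,0,0],"fingers":0.5}]'

```text
clock: 5.3
eef_pos: [546.8, -55.0, 197.8]
tcp_rot: [3.14, 0.005, 2.639]
contact_force: [1.2, -0.1, -0.0]
opening: 0.274
grasp_force: 0.0
```

Emit:
play_rows --rows '[{"dp":[0.34,0.68,0],"turn":[0,0,0],"fingers":0.5},{"dp":[0.34,0.68,0],"turn":[0,0,0],"fingers":0.5},{"dp":[0,0,0],"turn":[0,0,0.45],"fingers":0.5},{"dp":[0,0,0],"turn":[0,0,0],"fingers":0.5}]'

```text
clock: 5.63
eef_pos: [547.8, 7.2, 194.4]
tcp_rot: [3.141, 0.002, 2.592]
contact_force: [0.4, 0.3, -0.2]
opening: 0.501
grasp_force: 0.0
```

```bash
python3 - <<'E'
from h import *
f=r.grab_frame("wrist"); cv2.imwrite("pics/w2.png",f["pixels"][:,:,::-1])
s=r.sense();print(s["clock"],s["qpos"],s["eef_pos"],s["tcp_rot"],s["opening"],s["contact_force"],np.round(f["pose"],3).tolist())
E
```

```text
5.6833 [ 9.07383095e-03  2.73262682e-01  1.83726477e+00 -2.54122638e-04
  1.02972773e+00 -1.01414365e+00] [547.7088274    6.39536429 194.11379229] [3.14107110e+00 1.25072259e-03 2.59414423e+00] 0.4975751337647868 [-0.54598422 -0.32579602 -0.16378613] [[0.523, 0.811, 0.262, 481.35], [0.852, -0.498, -0.159, 47.414], [0.001, 0.307, -0.952, 336.836], [0.0, 0.0, 0.0, 1.0]]
```

View pics/w2.png

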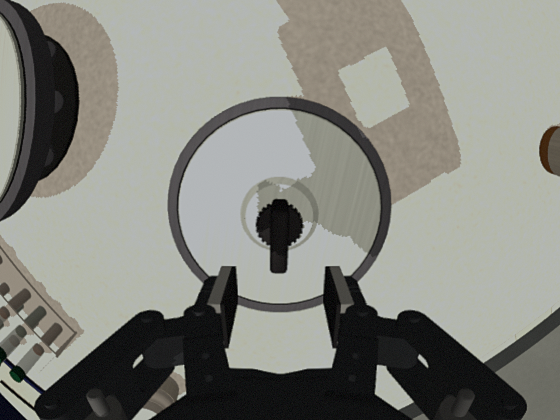

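The wrist picture shows the wing vertical at u≈280, centred between the pads at u≈232 and 330. I'll check its offset numerically.

```bash
python3 - <<'E'
from h import *
f=r.grab_frame("wrist")
m=cont(f,45,(245,190,315,275))
rimwing(f,(160,90,400,262),None)
for v in (201,204,250,256,262,268,271,274):
    u=np.where(m[v])[0]
    if len(u): print(v,u[0],u[-1],ray(f,u.mean(),v,146.5,True)[:2].round(1))
E
```

```text
186 ((558.2348022460938, -0.23266726732254028), (35.9350471496582, 53.88790512084961), 57.811161041259766)
837 ((546.5797729492188, 6.7384033203125), (178.00070190429688, 180.11795043945312), 152.2490234375)
201 274 287 [524.2  20.8]
204 269 288 [525.3  18.9]
250 272 287 [551.3   3.5]
256 272 287 [554.9   1.3]
262 272 287 [558.5  -1. ]
268 272 287 [562.2  -3.2]
271 273 285 [563.9  -4.7]
```

Emit:
play_rows --rows '[{"dp":[0.03,-0.012,0.3],"turn":[0,0,0],"fingers":0.55},{"dp":[0,0,0.6],"turn":[0,0,0],"fingers":0.55},{"dp":[0,0,0.6],"turn":[0,0,0],"fingers":0.55},{"dp":[0,0,0.3],"turn":[0,0,0],"fingers":0.55},{"dp":[0,0,0.08],"turn":[0,0,0],"fingers":0.55}]'

```text
clock: 6.15
eef_pos: [544.7, 5.5, 116.0]
tcp_rot: [-3.14, -0.003, 2.592]
contact_force: [-1.1, -0.4, -0.1]
opening: 0.45
grasp_force: 0.0
```

Emit:
play_rows --rows '[{"dp":[0,0,0],"turn":[0,0,0],"fingers":0.82},{"dp":[0,0,0],"turn":[0,0,0],"fingers":0.82},{"dp":[0,0,0],"turn":[0,0,0],"fingers":0.82}]' --force 20

```text
clock: 6.4
eef_pos: [547.2, 6.0, 119.3]
tcp_rot: [3.141, 0.002, 2.592]
contact_force: [0.1, 0.1, -0.7]
opening: 0.177
grasp_force: 0.0
```

```bash
python3 - <<'E'
from h import *
f=r.grab_frame("wrist"); cv2.imwrite("pics/w3.png",cv2.resize(cv2.convertScaleAbs(f["pixels"][180:380,180:380,::-1],alpha=2.0),None,fx=3,fy=3,interpolation=cv2.INTER_CUBIC))
s=r.sense();print(s["clock"],s["eef_pos"],s["tcp_rot"],s["opening"],s["contact_force"])
E
```

```text
6.45 [547.09782711   6.0635674  119.28625066] [3.14054651e+00 1.69276066e-03 2.59250379e+00] 0.17818200509379237 [-0.25182052  0.80861757  0.52199051]
```

View pics/w3.png

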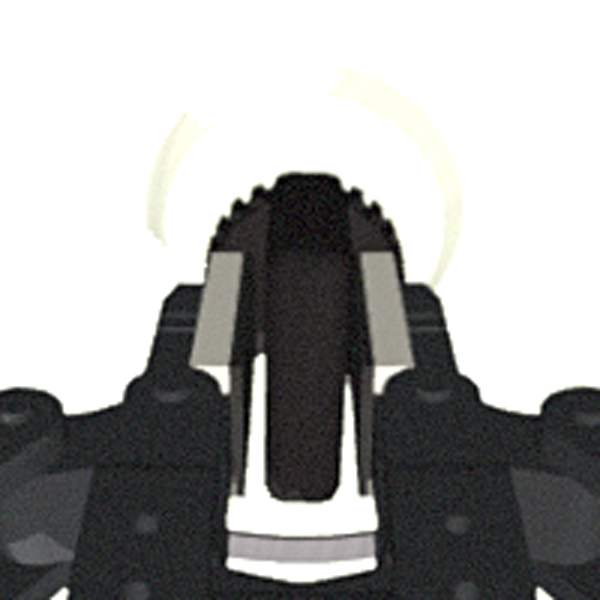

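The crop shows the wing (u≈269-295) loosely between the pads, with clear gaps on both sides. Its far end is at v≈347, which I'll use as the drop marker. Now I turn backward.

```bash
cat >> h.py <<'E'
def mark():
    f=r.grab_frame("wrist");g=cv2.cvtColor(f["pixels"],cv2.COLOR_RGB2GRAY).astype(float)
    c=g[300:362,277:287].mean(1);w=g[338:342,255:310].mean(0);d=np.where(w<45)[0]
    i=np.where(c>60)[0]; s=r.sense()
    # top near point of the collar/wing silhouette
    t=g[215:270,276:286].mean(1)
    print("far end v",300+i[0] if len(i) else None,"wing u",255+d[0] if len(d) else None,255+d[-1] if len(d) else None,"near v",215+np.where(t<45)[0][:1],"yaw",s["tcp_rot"][2].round(3),"z",s["eef_pos"].round(1),"F",s["contact_force"].round(1),"T",s["wrist_torque"].round(2),s["opening"].round(3),s["grasp_force"],"t",s["clock"],"q6",s["qpos"][5].round(2))
E
python3 -c "
from h import *
mark()"
```

```text
Traceback (most recent call last):
  File "h.py", line 23, in mark
    print("far end v",300+i[0] if len(i) else None,"wing u",255+d[0] if len(d) else None,255+d[-1] if len(d) else None,"near v",215+np.where(t<45)[0][:1],"yaw",s["tcp_rot"][2].round(3),"z",s["eef_pos"].round(1),"F",s["contact_force"].round(1),"T",s["wrist_torque"].round(2),s["opening"].round(3),s["grasp_force"],"t",s["clock"],"q6",s["qpos"][5].round(2))
                                                                                                                                                                                                                                                                                  ^^^^^^^^^^^^^^^^^^
AttributeError: 'float' object has no attribute 'round'
```

Emit:
play_rows --rows '[{"dp":[0,0,0],"turn":[0,0,-1],"fingers":0.82},{"dp":[0,0,0],"turn":[0,0,-1],"fingers":0.82},{"dp":[0,0,0],"turn":[0,0,-1],"fingers":0.82},{"dp":[0,0,0],"turn":[0,0,-0.5],"fingers":0.82},{"dp":[0,0,0],"turn":[0,0,0],"fingers":0.82}]'

```text
clock: 6.92
eef_pos: [547.3, 6.4, 119.1]
tcp_rot: [3.141, 0.002, 2.961]
contact_force: [2.0, 1.1, 1.4]
opening: 0.178
grasp_force: 0.9
```

```bash
python3 -c "
from h import *
mark()"
```

```text
Traceback (most recent call last):
  File "h.py", line 23, in mark
    print("far end v",300+i[0] if len(i) else None,"wing u",255+d[0] if len(d) else None,255+d[-1] if len(d) else None,"near v",215+np.where(t<45)[0][:1],"yaw",s["tcp_rot"][2].round(3),"z",s["eef_pos"].round(1),"F",s["contact_force"].round(1),"T",s["wrist_torque"].round(2),s["opening"].round(3),s["grasp_force"],"t",s["clock"],"q6",s["qpos"][5].round(2))
                                                                                                                                                                                                                                                                                  ^^^^^^^^^^^^^^^^^^
AttributeError: 'float' object has no attribute 'round'
```

Emit:
play_rows --rows '[{"dp":[0,0,0],"turn":[0,0,-1],"fingers":0.82},{"dp":[0,0,0],"turn":[0,0,-1],"fingers":0.82},{"dp":[0,0,0],"turn":[0,0,0],"fingers":0.82}]'

```text
clock: 7.22
eef_pos: [547.0, 6.4, 118.9]
tcp_rot: [3.141, 0.002, -3.112]
contact_force: [0.8, 0.9, 1.6]
opening: 0.18
grasp_force: 0.9
```

```bash
python3 -c "
from h import *
mark()"
```

```text
Traceback (most recent call last):
  File "h.py", line 23, in mark
    print("far end v",300+i[0] if len(i) else None,"wing u",255+d[0] if len(d) else None,255+d[-1] if len(d) else None,"near v",215+np.where(t<45)[0][:1],"yaw",s["tcp_rot"][2].round(3),"z",s["eef_pos"].round(1),"F",s["contact_force"].round(1),"T",s["wrist_torque"].round(2),s["opening"].round(3),s["grasp_force"],"t",s["clock"],"q6",s["qpos"][5].round(2))
                                                                                                                                                                                                                                                                                  ^^^^^^^^^^^^^^^^^^
AttributeError: 'float' object has no attribute 'round'
```

```bash
sed -i 's/s\["opening"\].round(3)/round(float(s["opening"]),3)/; s/s\["tcp_rot"\]\[2\].round(3)/round(float(s["tcp_rot"][2]),3)/; s/s\["qpos"\]\[5\].round(2)/round(float(s["qpos"][5]),2)/' h.py
cat >> h.py <<'E'
    return f
E
python3 -c "
from h import *
f=mark();cv2.imwrite('pics/w4.png',cv2.resize(cv2.convertScaleAbs(f['pixels'][180:380,180:380,::-1],alpha=2.0),None,fx=3,fy=3,interpolation=cv2.INTER_CUBIC))"
```

```text
far end v 350 wing u 255 309 near v [240] yaw -3.12 z [546.5   6.3 118.5] F [1.6 2.8 1.9] T [ 0.42 -0.22 -0.06] 0.179 1.2998574902303517 t 7.3167 q6 -1.58
```

View pics/w4.png

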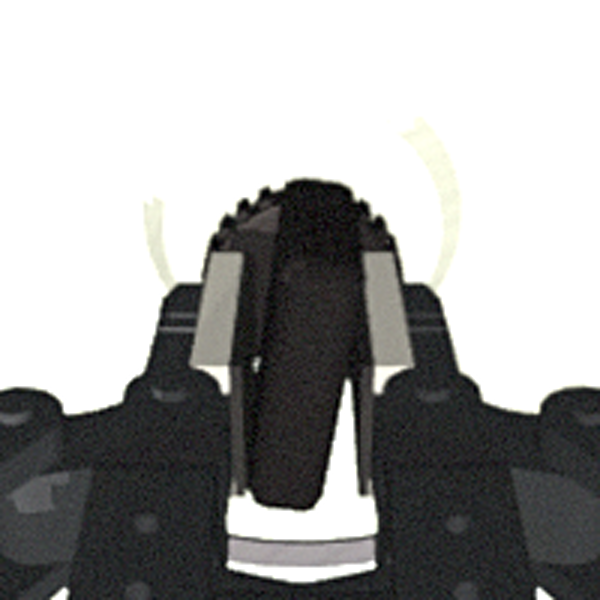

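The wing follows in the loose grip with about 8° of lag and has not dropped yet. The far end is at v≈350 and the near edge at v≈240.

Emit:
play_rows --rows '[{"dp":[0,0,0],"turn":[0,0,-1],"fingers":0.82},{"dp":[0,0,0],"turn":[0,0,-1],"fingers":0.82},{"dp":[0,0,0],"turn":[0,0,0],"fingers":0.82}]'

```text
clock: 7.57
eef_pos: [546.3, 6.3, 118.3]
tcp_rot: [3.142, 0.0, -2.905]
contact_force: [0.3, 1.2, 1.3]
opening: 0.178
grasp_force: 0.7
```

```bash
python3 -c "
from h import *
mark()"
```

```text
far end v 350 wing u 255 309 near v [241] yaw -2.91 z [546.1   6.2 118.1] F [1.4 2.4 0.6] T [ 0.25 -0.1   0.01] 0.18 0.7507313357200474 t 7.6167 q6 -1.79
```

Emit:
play_rows --rows '[{"dp":[0,0,0],"turn":[0,0,-1],"fingers":0.82},{"dp":[0,0,0],"turn":[0,0,-1],"fingers":0.82},{"dp":[0,0,0],"turn":[0,0,0],"fingers":0.82}]'

```text
clock: 7.87
eef_pos: [546.0, 6.1, 118.0]
tcp_rot: [3.142, -0.0, -2.697]
contact_force: [0.3, 0.2, 0.8]
opening: 0.177
grasp_force: 0.1
```

```bash
python3 -c "
from h import *
mark()"
```

```text
far end v 352 wing u 255 309 near v [242] yaw -2.702 z [545.7   6.  117.9] F [ 0.4  0.1 -0.1] T [ 0.03 -0.06  0.03] 0.184 0.0 t 7.9167 q6 -2.0
```

Emit:
play_rows --rows '[{"dp":[0,0,0],"turn":[0,0,-1],"fingers":0.82},{"dp":[0,0,0],"turn":[0,0,-1],"fingers":0.82},{"dp":[0,0,0],"turn":[0,0,0],"fingers":0.82}]'

```text
clock: 8.17
eef_pos: [545.8, 5.8, 117.9]
tcp_rot: [3.142, -0.001, -2.488]
contact_force: [-0.1, -0.9, 0.8]
opening: 0.174
grasp_force: 0.3
```

```bash
python3 -c "
from h import *
mark()"
```

```text
far end v 353 wing u 255 309 near v [243] yaw -2.493 z [545.8   5.9 117.9] F [ 0.6 -0.9  0.6] T [-0.17 -0.02 -0.02] 0.179 0.45976474561030045 t 8.2167 q6 -2.21
```

Emit:
play_rows --rows '[{"dp":[0,0,0],"turn":[0,0,-1],"fingers":0.82},{"dp":[0,0,0],"turn":[0,0,-1],"fingers":0.82},{"dp":[0,0,0],"turn":[0,0,0],"fingers":0.82}]'

```text
clock: 8.47
eef_pos: [546.0, 5.6, 117.9]
tcp_rot: [-3.141, -0.001, -2.279]
contact_force: [0.2, -2.1, 0.9]
opening: 0.182
grasp_force: 1.2
```

```bash
python3 -c "
from h import *
mark()"
```

```text
far end v 353 wing u 255 309 near v [243] yaw -2.284 z [546.    5.7 117.9] F [ 0.2 -3.   1.4] T [-0.43 -0.   -0.07] 0.18 1.2927316152490675 t 8.5167 q6 -2.42
```

Emit:
play_rows --rows '[{"dp":[0,0,0],"turn":[0,0,-1],"fingers":0.82},{"dp":[0,0,0],"turn":[0,0,0],"fingers":0.82}]'

```text
clock: 8.68
eef_pos: [546.0, 6.0, 117.9]
tcp_rot: [3.141, -0.0, -2.175]
contact_force: [1.4, -0.8, -1.2]
opening: 0.182
grasp_force: 0.9
```

```bash
python3 -c "
from h import *
mark()"
```

```text
far end v 352 wing u 255 309 near v [242] yaw -2.179 z [546.    6.1 117.8] F [ 1.5 -2.5 -1.5] T [-0.28 -0.08  0.01] 0.182 0.8774560681194998 t 8.7333 q6 -2.52
```

Emit:
play_rows --rows '[{"dp":[0,0,0],"turn":[0,0,-1],"fingers":0.82},{"dp":[0,0,0],"turn":[0,0,0],"fingers":0.82}]'

```text
clock: 8.9
eef_pos: [546.2, 6.2, 117.9]
tcp_rot: [3.141, 0.0, -2.07]
contact_force: [1.4, -1.1, -1.6]
opening: 0.179
grasp_force: 0.7
```

```bash
python3 -c "
from h import *
mark()"
```

```text
far end v 348 wing u 255 309 near v [240] yaw -2.074 z [546.2   6.4 118. ] F [ 1.7 -1.7  0.2] T [-0.19 -0.14  0.  ] 0.178 0.7203118383768015 t 8.95 q6 -2.63
```

The marker has started downward and the fingers carry some weight, so the screw is dropping. I'll ease the fingers to let it fall.

Emit:
play_rows --rows '[{"dp":[0,0,0],"turn":[0,0,0],"fingers":0.76},{"dp":[0,0,0],"turn":[0,0,0],"fingers":0.76},{"dp":[0,0,0],"turn":[0,0,0],"fingers":0.76}]'

```text
clock: 9.2
eef_pos: [546.0, 6.4, 118.1]
tcp_rot: [3.141, 0.0, -2.07]
contact_force: [-0.2, 0.4, 0.1]
opening: 0.242
grasp_force: 0.0
```

```bash
python3 -c "
from h import *
f=mark();cv2.imwrite('pics/w5.png',cv2.resize(cv2.convertScaleAbs(f['pixels'][180:380,180:380,::-1],alpha=2.0),None,fx=3,fy=3,interpolation=cv2.INTER_CUBIC))"
```

```text
far end v 345 wing u 255 309 near v [238] yaw -2.07 z [546.    6.4 118.1] F [-0.3 -0.1 -1.3] T [-0.02  0.03 -0.06] 0.238 0.0 t 9.25 q6 -2.63
```

View pics/w5.png

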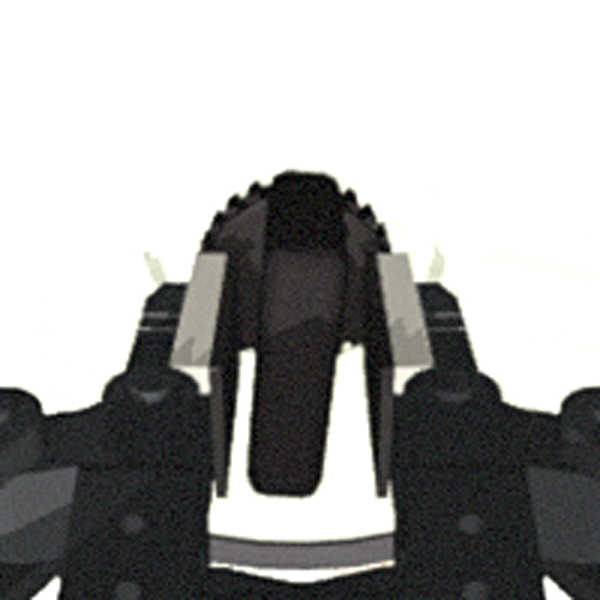

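```bash
python3 - <<'E'
from h import *
f=r.grab_frame("wrist");s=r.sense();a=s["tcp_rot"][2];x=np.array([np.cos(a),np.sin(a)]);P=np.linalg.inv(f["pose"])
def pr(p):
    q=P[:3,:3]@p+P[:3,3];t=np.arctan2(np.hypot(q[0],q[1]),q[2]);k=t/np.hypot(q[0],q[1]);return (f["cx"]+f["fx"]*q[0]*k,f["cy"]+f["fy"]*q[1]*k)
c=np.array([546.5,6.4])
for d in(0,1,3,5,6): print(d,pr(np.r_[c-22*x,148-d]),pr(np.r_[c+22*x,148-d]),pr(np.r_[c+22*x,114-d]))
E
```

```text
0 (np.float64(280.777246369711), np.float64(354.66725930891255)) (np.float64(280.69033478866737), np.float64(268.8843316235425)) (np.float64(280.6398576789944), np.float64(237.31012312267603))
1 (np.float64(280.7756196672243), np.float64(353.2398784131299)) (np.float64(280.68855425125264), np.float64(267.7360602939027)) (np.float64(280.6386386207915), np.float64(236.5711133065262))
3 (np.float64(280.7723946382185), np.float64(350.42707712149536)) (np.float64(280.6850555029693), np.float64(265.48751509877854)) (np.float64(280.63623824700846), np.float64(235.11900542281342))
5 (np.float64(280.7692076014811), np.float64(347.66920482382193)) (np.float64(280.6816378261735), np.float64(263.3009386381572)) (np.float64(280.63388701156344), np.float64(233.7004950444457))
6 (np.float64(280.7676283739615), np.float64(346.310488855812)) (np.float64(280.67995864362956), np.float64(262.2301541538885)) (np.float64(280.6327293873542), np.float64(233.00349321564659))
```

The wing's far end moved from v≈353 to 345, about 5.5 mm down, so the thread drop has happened with the wing yaw at about 238°. Now I follow it down and screw forward in a loose grip.

Emit:
play_rows --rows '[{"dp":[0,0,0.05],"turn":[0,0,0],"fingers":0.82},{"dp":[0,0,0.05],"turn":[0,0,0],"fingers":0.82},{"dp":[0,0,0],"turn":[0,0,0],"fingers":0.82}]'

```text
clock: 9.55
eef_pos: [546.2, 6.2, 113.7]
tcp_rot: [-3.142, 0.0, -2.068]
contact_force: [0.8, -0.5, -0.2]
opening: 0.181
grasp_force: 0.3
```

Emit:
play_rows --rows '[{"dp":[0,0,0.002],"turn":[0,0,1],"fingers":0.82},{"dp":[0,0,0.002],"turn":[0,0,1],"fingers":0.82},{"dp":[0,0,0.002],"turn":[0,0,1],"fingers":0.82},{"dp":[0,0,0.002],"turn":[0,0,1],"fingers":0.82},{"dp":[0,0,0.002],"turn":[0,0,1],"fingers":0.82}]'

```text
clock: 9.97
eef_pos: [546.9, 6.2, 113.8]
tcp_rot: [-3.141, 0.001, -2.597]
contact_force: [2.8, 1.1, -2.1]
opening: 0.183
grasp_force: 1.6
```

Emit:
play_rows --rows '[{"dp":[0,0,0.002],"turn":[0,0,1],"fingers":0.82},{"dp":[0,0,0.002],"turn":[0,0,1],"fingers":0.82},{"dp":[0,0,0.002],"turn":[0,0,1],"fingers":0.82},{"dp":[0,0,0.002],"turn":[0,0,1],"fingers":0.82},{"dp":[0,0,0.002],"turn":[0,0,1],"fingers":0.82}]'

```text
clock: 10.38
eef_pos: [546.7, 6.3, 113.3]
tcp_rot: [3.141, 0.001, -3.12]
contact_force: [1.8, 1.2, -1.4]
opening: 0.179
grasp_force: 2.0
```

```bash
python3 -c "
from h import *
mark()"
```

```text
far end v 351 wing u 255 309 near v [241] yaw -3.128 z [546.7   6.4 113.3] F [ 0.9  0.7 -0.4] T [ 0.14 -0.16 -0.02] 0.179 0.6843564048176631 t 10.4333 q6 -1.58
```

Emit:
play_rows --rows '[{"dp":[0,0,0.002],"turn":[0,0,1],"fingers":0.82},{"dp":[0,0,0.002],"turn":[0,0,1],"fingers":0.82},{"dp":[0,0,0.002],"turn":[0,0,1],"fingers":0.82},{"dp":[0,0,0.002],"turn":[0,0,1],"fingers":0.82},{"dp":[0,0,0.002],"turn":[0,0,1],"fingers":0.82}]'

```text
clock: 10.85
eef_pos: [546.6, 6.6, 112.9]
tcp_rot: [3.141, 0.0, 2.642]
contact_force: [1.7, 2.8, -1.6]
opening: 0.181
grasp_force: 2.3
```

Emit:
play_rows --rows '[{"dp":[0,0,0.002],"turn":[0,0,1],"fingers":0.82},{"dp":[0,0,0.002],"turn":[0,0,1],"fingers":0.82},{"dp":[0,0,0.002],"turn":[0,0,1],"fingers":0.82},{"dp":[0,0,0.002],"turn":[0,0,1],"fingers":0.82},{"dp":[0,0,0.002],"turn":[0,0,1],"fingers":0.82}]'

```text
clock: 11.27
eef_pos: [546.7, 6.7, 112.5]
tcp_rot: [3.14, -0.0, 2.118]
contact_force: [2.1, 3.8, -1.1]
opening: 0.183
grasp_force: 1.9
```

Emit:
play_rows --rows '[{"dp":[0,0,0.002],"turn":[0,0,1],"fingers":0.82},{"dp":[0,0,0.002],"turn":[0,0,1],"fingers":0.82},{"dp":[0,0,0.002],"turn":[0,0,1],"fingers":0.82},{"dp":[0,0,0.002],"turn":[0,0,1],"fingers":0.82},{"dp":[0,0,0.002],"turn":[0,0,1],"fingers":0.82}]'

```text
clock: 11.68
eef_pos: [546.8, 6.6, 112.1]
tcp_rot: [3.14, -0.001, 1.595]
contact_force: [3.5, 2.5, -1.3]
opening: 0.182
grasp_force: 1.5
```

Emit:
play_rows --rows '[{"dp":[0,0,0.002],"turn":[0,0,1],"fingers":0.82},{"dp":[0,0,0.002],"turn":[0,0,1],"fingers":0.82},{"dp":[0,0,0.002],"turn":[0,0,1],"fingers":0.82},{"dp":[0,0,0.002],"turn":[0,0,1],"fingers":0.82},{"dp":[0,0,0],"turn":[0,0,0],"fingers":0.82}]'

```text
clock: 12.1
eef_pos: [547.0, 6.4, 111.9]
tcp_rot: [3.14, -0.001, 1.176]
contact_force: [3.4, 2.4, -0.3]
opening: 0.178
grasp_force: 1.2
```

```bash
python3 -c "
from h import *
f=mark();cv2.imwrite('pics/w6.png',cv2.resize(cv2.convertScaleAbs(f['pixels'][180:380,180:380,::-1],alpha=2.0),None,fx=3,fy=3,interpolation=cv2.INTER_CUBIC))"
```

```text
far end v 349 wing u 255 309 near v [239] yaw 1.182 z [546.8   6.3 111.9] F [ 2.2  1.1 -0.6] T [ 0.2  -0.46  0.07] 0.18 1.2419699574820697 t 12.15 q6 0.4
```

View pics/w6.png

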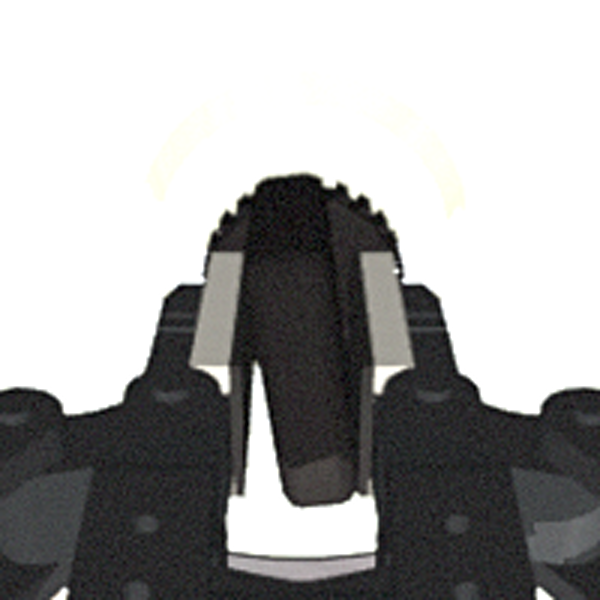

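The loose grip leads the wing by about 8°, with the wing at about 75.5°, and the screw is following down in the thread. I'll regrip: open wide, turn the hand back about 180°, and take hold again.

Emit:
play_rows --rows '[{"dp":[0,0,0],"turn":[0,0,0],"fingers":0.08},{"dp":[0,0,0],"turn":[0,0,0],"fingers":0.08},{"dp":[0,0,0],"turn":[0,0,0],"fingers":0.08},{"dp":[0,0,0],"turn":[0,0,0],"fingers":0.08},{"dp":[0,0,0],"turn":[0,0,0],"fingers":0.08}]'

```text
clock: 12.57
eef_pos: [545.9, 6.1, 111.7]
tcp_rot: [-3.141, 0.0, 1.18]
contact_force: [-0.1, -0.5, 0.4]
opening: 0.878
grasp_force: 0.0
```

Emit:
play_rows --rows '[{"dp":[0,0,0],"turn":[0,0,-1],"fingers":0.08},{"dp":[0,0,0],"turn":[0,0,-1],"fingers":0.08},{"dp":[0,0,0],"turn":[0,0,-1],"fingers":0.08},{"dp":[0,0,0],"turn":[0,0,-1],"fingers":0.08},{"dp":[0,0,0],"turn":[0,0,-1],"fingers":0.08}]'

```text
clock: 12.98
eef_pos: [546.1, 6.1, 111.7]
tcp_rot: [-3.141, -0.0, 1.708]
contact_force: [-0.6, -0.3, -0.5]
opening: 0.919
grasp_force: 0.0
```

Emit:
play_rows --rows '[{"dp":[0,0,0],"turn":[0,0,-1],"fingers":0.08},{"dp":[0,0,0],"turn":[0,0,-1],"fingers":0.08},{"dp":[0,0,0],"turn":[0,0,-1],"fingers":0.08},{"dp":[0,0,0],"turn":[0,0,-1],"fingers":0.08},{"dp":[0,0,0],"turn":[0,0,-1],"fingers":0.08}]'

```text
clock: 13.4
eef_pos: [546.1, 6.2, 111.7]
tcp_rot: [-3.141, -0.0, 2.232]
contact_force: [-0.8, -0.1, 1.7]
opening: 0.914
grasp_force: 0.0
```

Emit:
play_rows --rows '[{"dp":[0,0,0],"turn":[0,0,-1],"fingers":0.08},{"dp":[0,0,0],"turn":[0,0,-1],"fingers":0.08},{"dp":[0,0,0],"turn":[0,0,-1],"fingers":0.08},{"dp":[0,0,0],"turn":[0,0,-1],"fingers":0.08},{"dp":[0,0,0],"turn":[0,0,-1],"fingers":0.08}]'

```text
clock: 13.82
eef_pos: [546.1, 6.1, 111.7]
tcp_rot: [-3.141, -0.0, 2.755]
contact_force: [-0.8, 0.8, 0.3]
opening: 0.92
grasp_force: 0.0
```

Emit:
play_rows --rows '[{"dp":[0,0,0],"turn":[0,0,-1],"fingers":0.08},{"dp":[0,0,0],"turn":[0,0,-1],"fingers":0.08},{"dp":[0,0,0],"turn":[0,0,-1],"fingers":0.08},{"dp":[0,0,0],"turn":[0,0,-1],"fingers":0.08},{"dp":[0,0,0],"turn":[0,0,-1],"fingers":0.08}]'

```text
clock: 14.23
eef_pos: [546.1, 6.2, 111.7]
tcp_rot: [3.142, -0.0, -3.004]
contact_force: [-0.7, -0.3, -0.4]
opening: 0.924
grasp_force: 0.0
```

Emit:
play_rows --rows '[{"dp":[0,0,0],"turn":[0,0,-1],"fingers":0.08},{"dp":[0,0,0],"turn":[0,0,-1],"fingers":0.08},{"dp":[0,0,0],"turn":[0,0,-1],"fingers":0.08},{"dp":[0,0,0],"turn":[0,0,-1],"fingers":0.08},{"dp":[0,0,0],"turn":[0,0,-1],"fingers":0.08}]'

```text
clock: 14.65
eef_pos: [546.1, 6.1, 111.7]
tcp_rot: [3.141, -0.0, -2.481]
contact_force: [-0.4, -0.7, -0.2]
opening: 0.925
grasp_force: 0.0
```

Emit:
play_rows --rows '[{"dp":[0,0,0],"turn":[0,0,-1],"fingers":0.08},{"dp":[0,0,0],"turn":[0,0,-1],"fingers":0.08},{"dp":[0,0,0],"turn":[0,0,-1],"fingers":0.08},{"dp":[0,0,0],"turn":[0,0,-1],"fingers":0.08},{"dp":[0,0,0],"turn":[0,0,-1],"fingers":0.08}]'

```text
clock: 15.07
eef_pos: [546.1, 6.1, 111.7]
tcp_rot: [3.141, -0.0, -1.957]
contact_force: [0.1, 0.4, 1.1]
opening: 0.921
grasp_force: 0.0
```

Emit:
play_rows --rows '[{"dp":[0,0,0],"turn":[0,0,-0.5],"fingers":0.08},{"dp":[0,0,0],"turn":[0,0,0],"fingers":0.08}]'

```text
clock: 15.23
eef_pos: [546.1, 6.2, 111.7]
tcp_rot: [3.141, -0.0, -1.907]
contact_force: [-0.2, 0.5, -0.6]
opening: 0.919
grasp_force: 0.0
```

```bash
python3 - <<'E'
from h import *
f=mark()
m=cont(f,45,(250,225,315,355))
for v in range(240,350,8):
    u=np.where(m[v])[0]
    if len(u): print(v,u[0],u[-1],end="; ")
E
```

```text
far end v 351 wing u 268 292 near v [241] yaw -1.911 z [546.1   6.2 111.8] F [ 0.8 -1.1  0.9] T [-0.04  0.05  0.02] 0.92 0.0 t 15.2833 q6 -2.79
248 258 299; 256 252 306; 264 250 309; 272 250 311; 280 250 310; 288 251 308; 296 256 297; 304 264 290; 312 265 291; 320 266 291; 328 267 292; 336 267 292; 344 269 293;
```

Emit:
play_rows --rows '[{"dp":[0,0,0],"turn":[0,0,0],"fingers":0.82},{"dp":[0,0,0],"turn":[0,0,0],"fingers":0.82},{"dp":[0,0,0],"turn":[0,0,0],"fingers":0.82},{"dp":[0,0,0],"turn":[0,0,0],"fingers":0.82},{"dp":[0,0,0],"turn":[0,0,0],"fingers":0.82}]'

```text
clock: 15.7
eef_pos: [546.2, 6.2, 111.7]
tcp_rot: [3.142, -0.0, -1.911]
contact_force: [-0.2, -0.0, 0.1]
opening: 0.207
grasp_force: 0.0
```

Emit:
play_rows --rows '[{"dp":[0,0,0.002],"turn":[0,0,1],"fingers":0.82},{"dp":[0,0,0.002],"turn":[0,0,1],"fingers":0.82},{"dp":[0,0,0.002],"turn":[0,0,1],"fingers":0.82},{"dp":[0,0,0.002],"turn":[0,0,1],"fingers":0.82},{"dp":[0,0,0.002],"turn":[0,0,1],"fingers":0.82}]'

```text
clock: 16.12
eef_pos: [547.1, 6.3, 111.6]
tcp_rot: [-3.141, 0.001, -2.439]
contact_force: [3.3, 0.9, -0.7]
opening: 0.18
grasp_force: 1.6
```

Emit:
play_rows --rows '[{"dp":[0,0,0.002],"turn":[0,0,1],"fingers":0.82},{"dp":[0,0,0.002],"turn":[0,0,1],"fingers":0.82},{"dp":[0,0,0.002],"turn":[0,0,1],"fingers":0.82},{"dp":[0,0,0.002],"turn":[0,0,1],"fingers":0.82},{"dp":[0,0,0.002],"turn":[0,0,1],"fingers":0.82}]'

```text
clock: 16.53
eef_pos: [547.0, 6.4, 111.2]
tcp_rot: [-3.142, 0.002, -2.963]
contact_force: [2.1, 1.9, -1.7]
opening: 0.184
grasp_force: 2.0
```

Emit:
play_rows --rows '[{"dp":[0,0,0.002],"turn":[0,0,1],"fingers":0.82},{"dp":[0,0,0.002],"turn":[0,0,1],"fingers":0.82},{"dp":[0,0,0.002],"turn":[0,0,1],"fingers":0.82},{"dp":[0,0,0.002],"turn":[0,0,1],"fingers":0.82},{"dp":[0,0,0.002],"turn":[0,0,1],"fingers":0.82}]'

```text
clock: 16.95
eef_pos: [547.0, 6.5, 110.8]
tcp_rot: [3.141, 0.001, 2.796]
contact_force: [1.8, 2.5, -1.0]
opening: 0.179
grasp_force: 2.2
```

Emit:
play_rows --rows '[{"dp":[0,0,0.002],"turn":[0,0,1],"fingers":0.82},{"dp":[0,0,0.002],"turn":[0,0,1],"fingers":0.82},{"dp":[0,0,0.002],"turn":[0,0,1],"fingers":0.82},{"dp":[0,0,0.002],"turn":[0,0,1],"fingers":0.82},{"dp":[0,0,0.002],"turn":[0,0,1],"fingers":0.82}]'

```text
clock: 17.37
eef_pos: [547.1, 6.6, 110.4]
tcp_rot: [3.14, 0.001, 2.273]
contact_force: [2.8, 2.5, -1.3]
opening: 0.179
grasp_force: 2.1
```

Emit:
play_rows --rows '[{"dp":[0,0,0.002],"turn":[0,0,1],"fingers":0.82},{"dp":[0,0,0.002],"turn":[0,0,1],"fingers":0.82},{"dp":[0,0,0.002],"turn":[0,0,1],"fingers":0.82},{"dp":[0,0,0.002],"turn":[0,0,1],"fingers":0.82},{"dp":[0,0,0.002],"turn":[0,0,1],"fingers":0.82}]'

```text
clock: 17.78
eef_pos: [547.1, 6.6, 109.9]
tcp_rot: [3.14, -0.0, 1.749]
contact_force: [2.4, 2.5, -0.6]
opening: 0.181
grasp_force: 1.6
```

```bash
python3 -c "
from h import *
mark()"
```

```text
far end v 349 wing u 255 309 near v [239] yaw 1.742 z [547.    6.5 109.9] F [ 1.4  1.3 -1.3] T [ 0.21 -0.32  0.01] 0.181 1.2729843088891357 t 17.8333 q6 -0.16
```

Emit:
play_rows --rows '[{"dp":[0,0,0.002],"turn":[0,0,1],"fingers":0.82},{"dp":[0,0,0.002],"turn":[0,0,1],"fingers":0.82},{"dp":[0,0,0.002],"turn":[0,0,1],"fingers":0.82},{"dp":[0,0,0.002],"turn":[0,0,1],"fingers":0.82},{"dp":[0,0,0.002],"turn":[0,0,1],"fingers":0.82}]'

```text
clock: 18.25
eef_pos: [547.2, 6.4, 109.6]
tcp_rot: [3.14, -0.001, 1.228]
contact_force: [2.8, 1.2, -1.2]
opening: 0.175
grasp_force: 1.4
```

Emit:
play_rows --rows '[{"dp":[0,0,0.002],"turn":[0,0,1],"fingers":0.82},{"dp":[0,0,0.002],"turn":[0,0,1],"fingers":0.82},{"dp":[0,0,0.002],"turn":[0,0,1],"fingers":0.82},{"dp":[0,0,0],"turn":[0,0,0.3],"fingers":0.82},{"dp":[0,0,0],"turn":[0,0,0],"fingers":0.82}]'

```text
clock: 18.67
eef_pos: [547.0, 6.2, 109.4]
tcp_rot: [3.14, -0.001, 0.886]
contact_force: [2.6, 0.0, 0.6]
opening: 0.18
grasp_force: 1.1
```

Emit:
play_rows --rows '[{"dp":[0,0,0],"turn":[0,0,0],"fingers":0.9},{"dp":[0,0,0],"turn":[0,0,0],"fingers":1},{"dp":[0,0,0],"turn":[0,0,0],"fingers":1},{"dp":[0,0,0],"turn":[0,0,0],"fingers":1},{"dp":[0,0,0],"turn":[0,0,0],"fingers":1}]' --force 25

```text
clock: 19.08
eef_pos: [546.9, 6.0, 109.4]
tcp_rot: [3.14, -0.001, 0.886]
contact_force: [4.8, -1.8, 0.4]
opening: 0.136
grasp_force: 30.9
```

```bash
python3 -c "
from h import *
f=mark();cv2.imwrite('pics/w7.png',cv2.resize(cv2.convertScaleAbs(f['pixels'][60:400,80:480,::-1],alpha=1.6),None,fx=1.7,fy=1.7,interpolation=cv2.INTER_CUBIC))"
```

```text
far end v 348 wing u 255 309 near v [238] yaw 0.886 z [546.9   6.  109.4] F [ 4.2 -1.7  1.3] T [-0.3  -0.85  0.01] 0.137 30.919996798038483 t 19.1333 q6 0.69
```

View pics/w7.png

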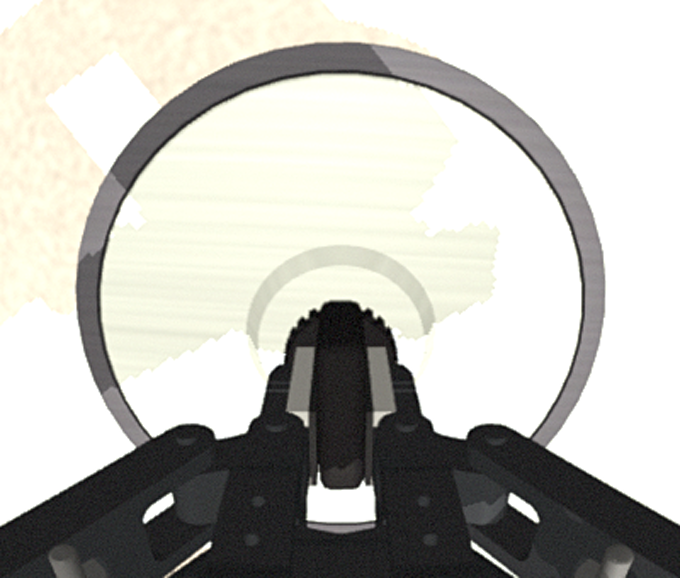

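The picture shows the wing clamped square between the pads. The rim is concentric with the lid and the marker fits a depth of about 10 mm. The forward turn since the drop is about 360°, so I'm handing in.

```bash
python3 -c "
from rig import r
print(r.sign_off())"
```

```text
the job is handed in; nothing more can be done
None
```

The lid is pressed fully home, the screw dropped into the thread start and was then screwed forward about one full turn (within about 10°, judged from the camera and hand angle), and I signed off with the gripper still clamped on the knob after about 19 s; I saw no contact with anything else on the bench but did not take a final wide view.

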